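# Fit a candlestick collar and show it to the inspection camera

## Task

Try the copper collar on the brass candlestick: take it from the steel tray, slide it over the upright stem, where the candlestick stands on the firebricks, until it rests on the foot, and let go. Then pick up the candlestick with the collar on and finish holding it still in the air before the inspection camera: collar's middle 20 cm straight above the red dot, foot down, the stem's top leaning 30 degrees straight away from the camera, so square to its line of sight. Knock nothing over and leave the other collars and the jar where they are.

Things in the scene. Friction and masses are not known exactly. Their poses are not given: they have to be found in the camera images.
- collar: Copper collar: a plain ring, outer diameter 44, bore 19, height 26 mm, about 90 g. Origin: centre of its underside, z = its axis (up as it stands). Starts flat on the tray floor (underside 4 mm above the table), in any of three places 85 mm apart in a row along the tray's long axis; the other two hold collars of other metals.
- collar_center (a point): Middle of the copper collar, on its axis, 13 mm above its underside.
- collar_alu: Bright aluminium ring of the same size and shape as the copper collar, silver-white. Origin: centre of its underside, z = its axis. Starts standing in the tray; to be left alone.
- collar_dark: Dark steel ring of the same size and shape as the copper collar, nearly black. Origin: centre of its underside, z = its axis. Starts standing in the tray; to be left alone.
- tray: Shallow open stainless tray, fixed, 270 (x) by 130 (y) by 25 mm high, walls and floor 4 mm thick. Origin: centre of its underside on the table, x = long axis; the row of collars lies along x through its middle. Right of the robot.
- candlestick: Brass candlestick, loose, about 260 g: round foot, diameter 70, 8 mm thick, with an upright round stem of diameter 16 up to 80 mm above the underside, the last 7 mm tapering to diameter 8. Origin: centre of the foot's underside, z = stem axis to its tip. Stands on the firebricks. With the collar seated the stem is bare from 34 to 80 mm above the underside.
- seat (a point): Centre of the foot's upper face (8 mm above the underside), where the collar's underside comes to rest.
- hearth: Hearth of buff firebricks, fixed, left of the robot: level slab 32 mm high, x = -57 (robot's side) to 171, y = -114 to 114 mm; behind it a brick wall 114 mm high, x = 171 to 235, y = -74 to 154 mm. Origin: on the table under the middle of the near brick; the candlestick stands within 10 mm (x) and 50 mm (y) of it.
- camera_stand: Grey stand of the inspection camera, fixed. Origin: on the table under the red dot (diameter 24 mm, on the stand's foot bar, 50 mm wide, 6 mm thick, from x = -40 to 270 mm). x points level from the dot towards the camera. A round post of diameter 20, 312 mm tall, stands at x = 225 mm on a foot 110 mm wide.
- camera_head: White inspection camera, black lens, fixed, looking 30 degrees down. Origin: its focus, 200 mm above the table over the dot. x: from the focus along the line of sight to the lens (30 degrees above level); y level; z square to both, leaning 30 degrees from vertical away from the camera: the way the stem must point, foot to tip. Lens glass at x = 180, 56 mm square housing to x = 295 mm.
- focus (a point): The camera's focus, 200 mm straight above the table over the red dot: where the middle of the collar must be held.
- jar: Green glass jar with brass lid, loose, diameter 64, height 85 mm, beyond the tray. Origin: centre of its underside.

How it is judged:
On the way, in this order (a step that is already met when the one before it is completed fails the run):
1. the copper collar is on the stem, resting on the foot and let go, while the candlestick stands upright on the firebricks (distance between collar and seat below 0.005 m and angle between the z axis of collar and the z axis of candlestick, either way round below 0.15 rad and angle between candlestick's own z axis and vertical below 0.1 rad and contact force between candlestick and hearth above 0.5 N and contact force between collar and the fingers below 0.5 N), for 0.2 s.
2. the candlestick with the collar on it is lifted clear of the firebricks (distance between collar and seat below 0.005 m and angle between the z axis of collar and the z axis of candlestick, either way round below 0.15 rad and height (world z) of candlestick above 0.06 m and contact force between candlestick and hearth below 0.05 N), for 0.2 s.
At the end, for the whole second after the job is handed in: Fingers hold the candlestick still in the air, touching neither hearth nor stand, collar within 5 mm of its seat; its middle within 20 mm of the focus (20 cm over the red dot), the stem, foot down, within 0.2 rad of leaning 30 degrees straight away from the camera (distance between collar and seat below 0.005 m and angle between the z axis of collar and the z axis of candlestick, either way round below 0.15 rad and distance between collar_center and focus below 0.02 m and angle between the z axis of candlestick and the z axis of camera_head, either way round below 0.2 rad and angle between candlestick's own z axis and vertical below 0.9 rad and contact force between candlestick and the fingers above 1 N and contact force between candlestick and camera_stand below 0.1 N and contact force between candlestick and hearth below 0.1 N and linear speed of candlestick below 0.02 m/s and angular speed of candlestick below 0.15 rad/s); the arm keeps its last pose, push and grip.
It fails at once if another collar or the jar is pushed more than 30 mm from its place (distance of any of collar_alu, collar_dark, jar from where it was at the start of the episode above 0.03 m).
It fails at once if the candlestick is knocked over (angle between candlestick's own z axis and vertical above 1.1 rad).
It fails at once if the jar is knocked over (angle between jar's own z axis and vertical above 0.5 rad).
It also fails if it takes over 61 s, if anything falls off the work surface, if the arm or the gripper's body presses on something with over 40 N, if the wrist force passes 120 N, or if a joint passes its speed limit or range.

## Robot

A 6-joint arm with a two-finger parallel gripper is mounted at the origin on the work surface. World frame = base frame: x ahead of the robot, y to its left, z up, the work surface at z = 0. Lengths are in m, angles in rad, forces in N, time in s.
With the tool pointing down it reaches from about 0.35 to 0.775 m from the base axis. Payload 5.5 kg.
Tool frame: the origin (TCP) lies between the finger pads; the fingertips stand 22 mm ahead of it and the grasp point (between the pads) lies 3 mm ahead of it; z points along the fingers, y is the line along which they close (so a half turn about z gives the same grasp; the last joint's range is limited). The gripper opens to 85 mm and grips with 20 to 120 N. Pads are 22 mm wide; open, the fingers measure 114 mm over their backs; the gripper's body (76 mm by 85 mm) begins 54 mm behind the grasp point. The pads swing forward as they close: fully open they stand 13 mm farther back than shut.
Start: joints at [-1.446, 0.313, 0.046, 1.304, 0, 1.431], TCP at [0.15, -0.555, 0.253] pointing down, gripper open.
Joint ranges: [-2.76, 2.76], [-0.86, 1.69], [-1.03, 1.26], [-2.2, 2.34], [-1.47, 1.5], [-3.14, 3.14]. Speed limits (rad/s): [2.57, 2.57, 3.14, 3.14, 3.14, 3.14].

## Interface

Orientations are given as a unit quaternion [w, x, y, z].
In Python, from workcell import env gives the robot as it stands.
- The arm moves only by the shell command python3 nudge.py FILE [OPENING] [FORCE], which reads ROWS from the file FILE. ROWS is a JSON list of rows, 1 to 8 of them, each an object with the fields xyz (a list: dx, dy, dz in m), turn_vec (a list: a rotation vector rx, ry, rz in rad); a field left out counts as zero; each row is the pose to reach, as a shift and turn from the pose commanded when the command began, along the tool's axes at that moment; what a row does not reach only later rows make up. A row lasts 1/8 s, in which the tool goes at most 0.0625 m and 0.188 rad, less where a joint would pass 70% of its speed; a pose out of reach is approached as far as the arm can. OPENING is the finger opening in m, set as the command begins (- or left out keeps the last). The fingers move at their own pace and stop on an object; FORCE is the grip in N (left out, the last holds). Time passes only in rows, so rows that do not move let the fingers close. It prints the time, the measured TCP pose, the force, the opening and the grip force at its end. Input that does not fit is refused with a message, and nothing moves.
- env.get_state(): the state, without advancing time (a new reading comes with each control period).
- env.read_camera(name): name is "scene" or "top" or "wrist"; returns a dict with "image" (420x560x3 uint8, red, green, blue), "K" (3x3 intrinsics, pixels), "D" ([k1, k2, p1, p2, k3] as OpenCV has them; the pictures are not rectified), "R" (3x3) and "t" (3): a world point X has camera coordinates R X + t. Camera axes: x right, y down, z forward; pixel columns grow to the right and rows downward; lengths in m; the calibration is good to about 2 mm. A picture is of the moment at which its call begins. There is no depth.
- env.hand_in(): hands the job in; it is judged then, once.
The state is a dict: "clock": time; "joint_pos": joint angles; "qvel": joint speeds; "tau": joint torques, N m; "tcp_pos": TCP position; "orientation": TCP orientation; "wrist_force": force on the tool from outside, world axes, zero at the start; "ft_torque": the same for the moment, N m; "finger_gap": finger opening in m; "grip_force": force on a finger pad.
Only numpy, scipy, OpenCV 4.12 (cv2) and the standard library are available. Lean on these libraries where they do the work, as an engineer would, in place of code of your own. Each camera call takes 0.05 s, during which the arm holds its last target. There are 200 camera calls.

## Working session

There is one attempt and no reset: what is moved stays moved. The work goes in short steps, Python scripts to look and compute and a shell command to move; the robot and the scene stay as the last step left them, time stands still between calls to the robot, and variables do not carry over. Pictures are saved under pics/ and viewed, at most 11 in all, crops included, and the job is handed in when it is done.

```bash
ls; mkdir -p pics
python3 - <<'E'
from workcell import env
import cv2,numpy as np,pickle
s=env.get_state();print(s)
o={}
for n in ["scene","top","wrist"]:
    c=env.read_camera(n);o[n]=c
    cv2.imwrite(f"pics/{n}0.png",c["image"][:,:,::-1])
    print(n,c["K"],c["D"],(-c["R"].T@c["t"]),c["R"][2])
pickle.dump(o,open("c0.pkl","wb"))
E
```

```text
nudge.py
pics
workcell.py
5 nudge.py
{'clock': 0.0, 'joint_pos': array([-1.44558171e+00,  3.14005940e-01,  4.50026499e-02,  1.30359677e+00,
       -4.03306588e-05,  1.43117647e+00]), 'qvel': array([-0.00074966,  0.00019214,  0.00048966, -0.00026026, -0.00175287,
       -0.00030092]), 'tau': array([-1.84236796e-04, -4.80626678e+01,  2.98533297e+01,  1.93280890e-02,
       -1.99871665e-04,  1.03409889e-06]), 'tcp_pos': array([ 0.15041668, -0.55450042,  0.25241536]), 'orientation': array([-9.01988161e-04,  9.91245234e-01,  1.32030570e-01, -1.36690539e-05]), 'wrist_force': array([ 1.17884741, -0.34730538, -0.59823247]), 'ft_torque': array([-0.00782113, -0.02195189, -0.01494026]), 'grip_force': 0.0, 'finger_gap': 0.0854451718429383}
scene [[433.69080203   0.         276.37175932]
 [  0.         433.69080203 208.69692462]
 [  0.           0.           1.        ]] [-0.06197625  0.          0.          0.          0.        ] [ 0.94605999 -0.60054115  0.61138904] [-0.44894495  0.69006529 -0.56767801]
top [[530.55620872   0.         277.36563653]
 [  0.         530.55620872 214.52675808]
 [  0.           0.           1.        ]] [-0.20125115  0.          0.          0.          0.        ] [0.48095388 0.02113101 1.46993838] [ 0.0642672  -0.00480906 -0.99792114]
wrist [[291.36093111   0.         280.87860655]
 [  0.         291.36093111 207.20207193]
 [  0.           0.           1.        ]] [-0.05578051  0.          0.          0.          0.        ] [ 0.21947577 -0.53504128  0.37278137] [-0.27190766 -0.07268803 -0.95957422]
```

View pics/top0.png

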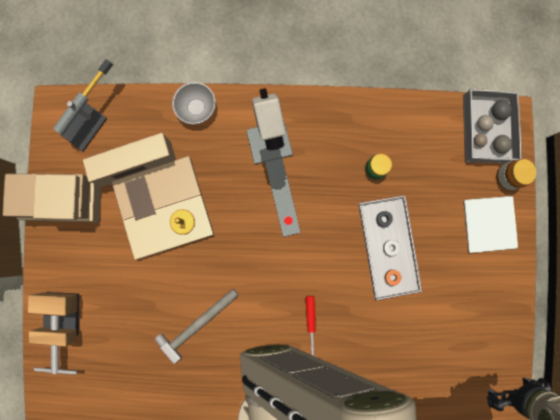

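View pics/scene0.png

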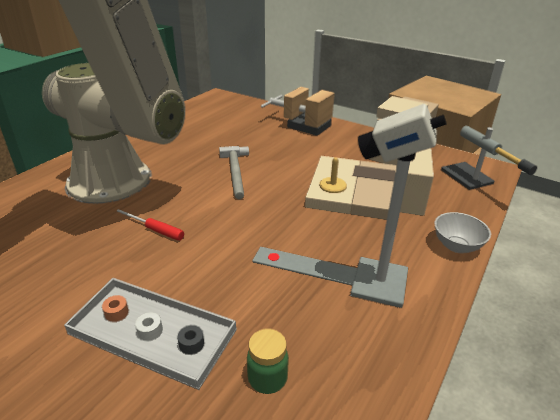

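View pics/wrist0.png

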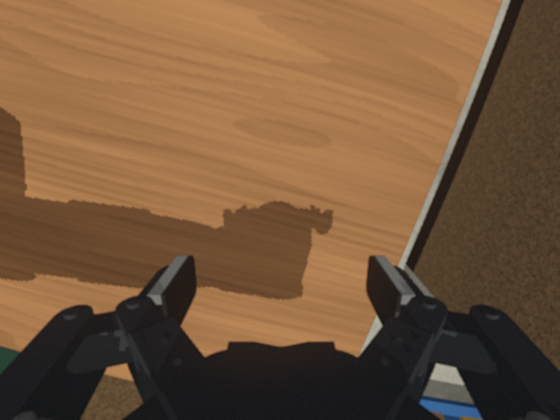

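Top view: copper collar near (393,278), aluminium (391,248), dark (384,219), red dot (288,220), candlestick foot (182,222). The stand runs up to a foot plate near (270,143). The scene view agrees: copper (115,307), dot (273,257), candlestick (335,180). The wrist view shows only bare table.

```bash
cat > h.py <<'E'
import numpy as np,cv2
def ray(c,uv):
    p=cv2.undistortPoints(np.array([[uv]],float),c["K"],c["D"])[0,0]
    return -c["R"].T@c["t"], c["R"].T@np.array([p[0],p[1],1.])
def onz(c,uv,z):
    o,d=ray(c,uv); return (o+d*(z-o[2])/d[2])
def proj(c,X):
    return cv2.projectPoints(np.atleast_2d(np.array(X,float)),cv2.Rodrigues(c["R"])[0],c["t"],c["K"],c["D"])[0][:,0]
def blob(c,cond,box):
    im=c["image"].astype(int);r,g,b=im[...,0],im[...,1],im[...,2]
    m=cond(r,g,b);k=np.zeros_like(m);u0,v0,u1,v1=box;k[v0:v1,u0:u1]=1;m&=k
    v,u=np.nonzero(m);return m,(u.mean(),v.mean()),len(u),(u.min(),u.max(),v.min(),v.max())
E
python3 - <<'E'
import pickle;from h import *
o=pickle.load(open("c0.pkl","rb"));T,S=o["top"],o["scene"]
cu=lambda r,g,b:(r-g>70)&(r-b>70)&(r>150)
red=lambda r,g,b:(r>150)&(g<60)&(b<60)
gold=lambda r,g,b:(r>120)&(b<70)&(g>0.6*r)
for nm,cond,tb,sb,z in [("cu",cu,(378,262,410,294),(95,290,135,325),.03),("dot",red,(275,205,300,235),(255,245,290,270),.006),("gold",gold,(160,200,205,245),(305,145,360,200),.04)]:
  for c,b in((T,tb),(S,sb)):
    m,ct,n,ex=blob(c,cond,b);print(nm,n,np.round(ct,2),ex,onz(c,ct,z).round(4))
# colours along collars
for uv in [(393,278),(391,248),(384,219)]: print(onz(T,uv,.03).round(4))
# up-scaled crops
a=cv2.resize(T["image"][60:310,80:440,::-1][:,:],None,fx=2.2,fy=2.2,interpolation=cv2.INTER_CUBIC)
cv2.imwrite("pics/topcrop.png",a)
print(a.shape)
E
```

```text
cu 131 [392.98 277.07] (np.int64(386), np.int64(400), np.int64(270), np.int64(284)) [ 0.4086 -0.3056  0.03  ]
cu 224 [113.65 303.91] (np.int64(103), np.int64(125), np.int64(296), np.int64(312)) [ 0.41   -0.3101  0.03  ]
dot 29 [287.72 220.41] (np.int64(285), np.int64(290), np.int64(218), np.int64(223)) [ 0.5595 -0.0149  0.006 ]
dot 51 [273.08 256.84] (np.int64(268), np.int64(277), np.int64(254), np.int64(260)) [ 0.5604 -0.0186  0.006 ]
gold 96 [189.25 229.9 ] (np.int64(175), np.int64(204), np.int64(200), np.int64(244)) [0.5265 0.252  0.04  ]
gold 90 [330.62 168.61] (np.int64(305), np.int64(359), np.int64(145), np.int64(192)) [0.5104 0.3346 0.04  ]
[ 0.406  -0.3057  0.03  ]
[ 0.4881 -0.299   0.03  ]
[ 0.5673 -0.2786  0.03  ]
(550, 792, 3)
```

View pics/topcrop.png

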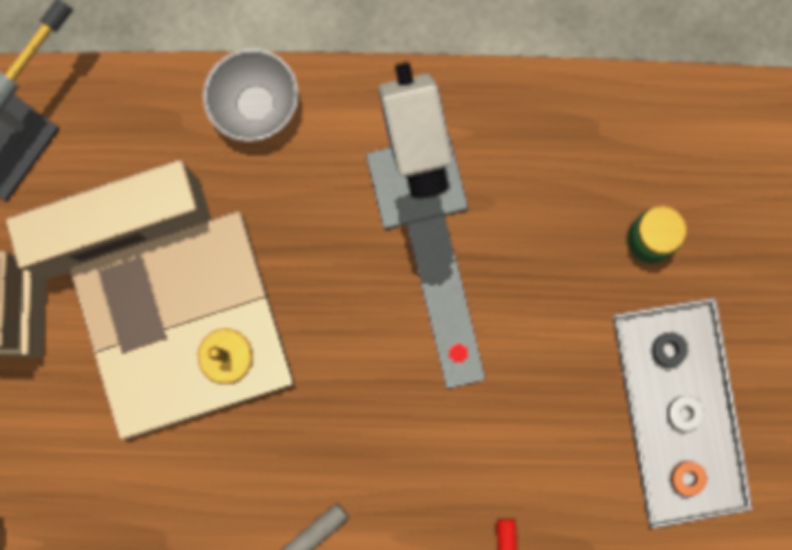

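Run:
```python
import pickle;from h import *
o=pickle.load(open("c0.pkl","rb"));T,S=o["top"],o["scene"]
g=lambda x,y,z:onz(T,(80+(x-.6)/2.2,60+(y-.6)/2.2),z)
hsv=cv2.cvtColor(T["image"],cv2.COLOR_RGB2HSV)
print(hsv[222,172:194].tolist()); print(hsv[212:234:3,188].tolist())
m=((hsv[...,1]>150)&(hsv[...,0]>20)&(hsv[...,0]<30)&(hsv[...,2]>180)).astype(np.uint8);k=np.zeros_like(m);k[200:245,160:205]=1;m*=k
cs,_=cv2.findContours(m,0,cv2.CHAIN_APPROX_NONE);c=max(cs,key=cv2.contourArea);e=cv2.fitEllipse(cv2.convexHull(c));print("foot",e,onz(T,e[0],.04))
dot=(287.72,220.41);D=onz(T,dot,.006)
for p in [(464.5,383),(426.5,219)]:
    q=g(*p,.006);d=q-D;print(q,np.linalg.norm(d),np.degrees(np.arctan2(d[1],d[0])))
a,b=g(387,228,.008),g(466,210,.008);d=a-b;print("plate",np.linalg.norm(d),np.degrees(np.arctan2(d[1],d[0]))-90)
a,b=g(445,387,.006),g(484,379,.006);d=a-b;print("end",np.linalg.norm(d),np.degrees(np.arctan2(d[1],d[0]))-90)
# bar sides
for p,q in [((445,387),(421,290)),((484,379),(457,262))]:
    d=g(*q,.006)-g(*p,.006);print("side",np.degrees(np.arctan2(d[1],d[0])))
# hearth edges, tray
a,b=g(120,438,.032),g(293,385,.032);d=a-b;print("hearth",a,b,np.linalg.norm(d),np.degrees(np.arctan2(d[1],d[0]))-90)
a,b=g(651,526,.025),g(750,508,.025);print("tray near",a,b,np.linalg.norm(a-b))
a2,b2=g(613,316,.025),g(716,300,.025);print("far",a2,b2, "centre",(a+b+a2+b2)/4);d=a2-a;print(np.degrees(np.arctan2(d[1],d[0])))
ct=(225,356);print("foot",g(*ct,.04)," scene pred",)
```

```text
[[23, 162, 238], [24, 161, 236], [22, 163, 225], [22, 166, 191], [21, 167, 165], [21, 169, 151], [21, 169, 131], [20, 170, 105], [20, 169, 89], [20, 169, 83], [21, 169, 83], [21, 167, 107], [22, 165, 168], [23, 163, 221], [24, 158, 236], [25, 156, 238], [25, 158, 238], [25, 158, 238], [25, 158, 238], [25, 159, 238], [24, 160, 234], [22, 163, 216]]
[[23, 159, 228], [25, 158, 238], [25, 158, 238], [25, 156, 238], [25, 158, 238], [24, 159, 238], [24, 159, 233], [19, 90, 193]]
foot ((181.96426391601562, 221.5125274658203), (23.088085174560547, 23.45155906677246), 7.182504177093506) [0.54880316 0.27268493 0.04      ]
[ 0.52264342 -0.02423326  0.006     ] 0.03805333431706078 -165.73737620865577
[0.72944956 0.02767593 0.006     ] 0.17516822306931848 14.052959599025437
plate 0.10269493558028302 14.181867147726791
end 0.0499820171200561 12.715499979680615
side 15.01436632397299
side 13.983654288742564
hearth [0.44392244 0.40408897 0.032     ] [0.51503877 0.1881489  0.032     ] 0.22734917226792875 18.22845367236353
tray near [ 0.34825446 -0.25943387  0.025     ] [ 0.37140636 -0.38569986  0.025     ] 0.12837099184122625
far [ 0.60926475 -0.2078154   0.025     ] [ 0.63242024 -0.33921759  0.025     ] centre [ 0.49033645 -0.29804168  0.025     ]
11.186699139874536
foot [0.54871581 0.27258406 0.04      ]  scene pred
```

```bash
cat >> h.py <<'E'
from scipy.spatial.transform import Rotation as Ro
def down(yaw,tilt=0):  # tool x at yaw (deg), tool z down; tilt about tool y
    y=np.radians(yaw);x=np.array([np.cos(y),np.sin(y),0]);z=np.array([0,0,-1.])
    return Ro.from_matrix(np.c_[x,np.cross(z,x),z])*Ro.from_rotvec([0,np.radians(tilt),0])
def rel(s,p,R):
    w,x,y,z=s["orientation"];C=Ro.from_quat([x,y,z,w])
    return np.round(np.r_[C.inv().apply(np.array(p)-s["tcp_pos"]),(C.inv()*R).as_rotvec()],4).tolist()
E
python3 - <<'E'
from h import *;from workcell import env
s=env.get_state();print(rel(s,[.409,-.307,.2],down(100)),rel(s,[.409,-.307,.2],down(191.2)))
E
```

```text
[0.3144, -0.1713, 0.0529, -0.001, -0.0011, -1.4806] [0.3144, -0.1713, 0.0529, 0.0002, -0.0021, -3.0723]
```

```bash
echo '[{"xyz":[0.05, -0.03, 0.01], "turn_vec":[0, 0, -0.185]}, {"xyz":[0.1, -0.055, 0.02], "turn_vec":[0, 0, -0.37]}, {"xyz":[0.15, -0.08, 0.03], "turn_vec":[0, 0, -0.555]}, {"xyz":[0.2, -0.11, 0.04], "turn_vec":[0, 0, -0.74]}, {"xyz":[0.25, -0.14, 0.05], "turn_vec":[0, 0, -0.925]}, {"xyz":[0.29, -0.16, 0.053], "turn_vec":[0, 0, -1.11]}, {"xyz":[0.314, -0.171, 0.053], "turn_vec":[0, 0, -1.295]}, {"xyz":[0.314, -0.171, 0.053], "turn_vec":[0, 0, -1.48]}]' > rows.txt && python3 nudge.py rows.txt 0.065 60
echo '[{"turn_vec":[0, 0, -0.185]}, {"turn_vec":[0, 0, -0.37]}, {"turn_vec":[0, 0, -0.555]}, {"turn_vec":[0, 0, -0.74]}, {"turn_vec":[0, 0, -0.925]}, {"turn_vec":[0, 0, -1.11]}, {"turn_vec":[0, 0, -1.295]}, {"turn_vec":[0, 0, -1.48]}]' > rows.txt && python3 nudge.py rows.txt
python3 - <<'E'
from h import *;from workcell import env
s=env.get_state();print(s["clock"],s["tcp_pos"],rel(s,[.409,-.307,.2],down(191.2)))
c=env.read_camera("wrist");cv2.imwrite("pics/w1.png",c["image"][:,:,::-1]);import pickle;pickle.dump(c,open("w1.pkl","wb"))
print(proj(c,[.409,-.307,.03]))
E
```

```text
clock: 1.15
tcp_pos: [0.41, -0.3061, 0.1999]
orientation: [-0.0, 0.639, 0.769, 0.0]
wrist_force: [-0.3, -1.0, 0.5]
finger_gap: 0.065
grip_force: 0.0
clock: 2.15
tcp_pos: [0.4086, -0.3076, 0.2]
orientation: [-0.0, -0.045, 0.999, 0.0]
wrist_force: [0.2, 0.7, -0.4]
finger_gap: 0.0651
grip_force: 0.0
2.15 [ 0.40861481 -0.30760528  0.19999854] [-0.0004, 0.0006, -0.0, 0.0005, -0.0004, -0.1062]
[[280.70067131 194.97659497]]
```

View pics/w1.png

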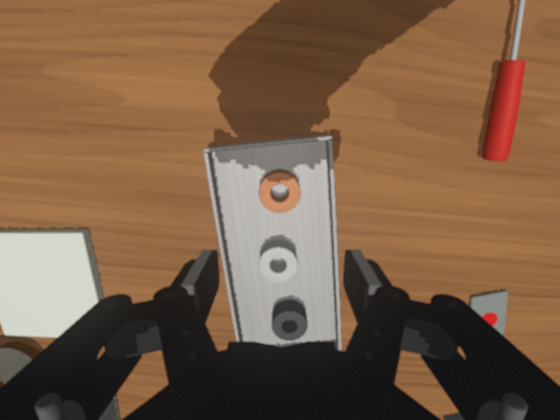

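Wrist view: copper ring at about (280,192), aluminium at (278,264), dark at (290,320). I'll segment the copper ring and fit its top face.

Run:
```python
from h import *;import pickle;from workcell import env
c=pickle.load(open("w1.pkl","rb"))
m,ct,n,ex=blob(c,lambda r,g,b:(r-g>70)&(r-b>70)&(r>150),(250,160,310,222))
cs,_=cv2.findContours(m.astype(np.uint8),cv2.RETR_EXTERNAL,cv2.CHAIN_APPROX_NONE);q=max(cs,key=cv2.contourArea);e=cv2.fitEllipse(q)
print(n,ct,ex,e,onz(c,e[0],.03),onz(c,ct,.03))
im=c["image"].astype(int)
print(im[185:200,281].tolist());print(im[160:222:2,265].tolist())
# expected top outline & bottom outline
a=np.linspace(0,2*np.pi,60)
for z in(.03,.004):
  P=proj(c,np.c_[.409+.022*np.cos(a),-.307+.022*np.sin(a),0*a+z]);print(z,P.min(0),P.max(0))
```

```text
h.py:12: RuntimeWarning: Mean of empty slice.
  v,u=np.nonzero(m);return m,(u.mean(),v.mean()),len(u),(u.min(),u.max(),v.min(),v.max())
  ret = ret.dtype.type(ret / rcount)
Traceback (most recent call last):
  File "h.py", line 12, in blob
    v,u=np.nonzero(m);return m,(u.mean(),v.mean()),len(u),(u.min(),u.max(),v.min(),v.max())
                                                           ~~~~~^^
ValueError: zero-size array to reduction operation minimum which has no identity
```

Run:
```python
from h import *;import pickle
c=pickle.load(open("w1.pkl","rb"));im=c["image"].astype(int)
d=im[...,0]-im[...,2];print(im[192,255:305:2].tolist())
m,ct,n,ex=blob(c,lambda r,g,b:(r-b>45),(250,160,310,222))
cs,_=cv2.findContours(m.astype(np.uint8),cv2.RETR_EXTERNAL,cv2.CHAIN_APPROX_NONE);q=max(cs,key=cv2.contourArea);e=cv2.fitEllipse(q)
print(n,ct,ex,e,onz(c,e[0],.03))
for u in(266,): print(im[164:220:2,u].tolist())
a=np.linspace(0,2*np.pi,60)
for z in(.03,.004):
  P=proj(c,np.c_[.409+.022*np.cos(a),-.307+.022*np.sin(a),0*a+z]);print(z,P.min(0),P.max(0))
```

```text
[[189, 187, 182], [185, 181, 176], [181, 135, 111], [198, 138, 98], [201, 140, 100], [203, 143, 104], [206, 146, 105], [189, 130, 94], [113, 85, 72], [119, 114, 110], [135, 132, 129], [170, 168, 163], [174, 171, 166], [169, 166, 162], [147, 144, 140], [131, 128, 124], [108, 93, 85], [177, 119, 86], [204, 143, 103], [204, 144, 104], [203, 143, 103], [203, 143, 102], [192, 136, 103], [179, 170, 164], [191, 189, 184]]
1121 (np.float64(279.2542372881356), np.float64(191.90811775200714)) (np.int64(259), np.int64(300), np.int64(172), np.int64(212)) ((279.25360107421875, 191.91189575195312), (40.344478607177734, 40.805908203125), 92.22649383544922) [ 0.40591897 -0.30875812  0.03      ]
[[126, 124, 120], [127, 124, 120], [127, 124, 120], [130, 128, 123], [126, 123, 118], [100, 85, 77], [99, 70, 56], [151, 102, 74], [196, 137, 99], [204, 144, 104], [204, 144, 103], [203, 142, 103], [202, 142, 103], [203, 142, 103], [205, 145, 105], [206, 145, 104], [205, 145, 105], [204, 144, 104], [204, 144, 105], [202, 141, 103], [201, 140, 101], [200, 142, 104], [191, 162, 146], [187, 183, 178], [187, 185, 180], [186, 184, 179], [186, 183, 179], [186, 184, 179]]
0.03 [259.2488739  173.72118057] [302.14922201 215.40500362]
0.004 [260.93038164 169.69344774] [300.51780012 208.36148534]
```

Run:
```python
from h import *;from workcell import env
s=env.get_state();print(rel(s,[.4065,-.3085,.029],down(191.2)))
```

```text
[0.0021, -0.0008, 0.171, 0.0005, -0.0005, -0.1007]
```

```bash
echo '[{"xyz":[0.002, -0.001, 0.05], "turn_vec":[0, 0, -0.1]}, {"xyz":[0.002, -0.001, 0.1], "turn_vec":[0, 0, -0.1]}, {"xyz":[0.002, -0.001, 0.14], "turn_vec":[0, 0, -0.1]}, {"xyz":[0.002, -0.001, 0.16], "turn_vec":[0, 0, -0.1]}, {"xyz":[0.002, -0.001, 0.171], "turn_vec":[0, 0, -0.1]}, {"xyz":[0.002, -0.001, 0.171], "turn_vec":[0, 0, -0.1]}]' > rows.txt && python3 nudge.py rows.txt
echo '[{}, {}, {}, {}, {}, {}]' > rows.txt && python3 nudge.py rows.txt 0.03 60
```

```text
clock: 2.95
tcp_pos: [0.4066, -0.3087, 0.0289]
orientation: [-0.0, -0.091, 0.996, 0.0]
wrist_force: [-1.4, -0.5, 0.4]
finger_gap: 0.0652
grip_force: 0.0
clock: 3.7
tcp_pos: [0.4076, -0.3097, 0.0308]
orientation: [0.001, -0.091, 0.996, -0.001]
wrist_force: [-0.6, 1.1, 6.3]
finger_gap: 0.0426
grip_force: 60.8
```

```bash
echo '[{"xyz":[0, 0, -0.02]}, {"xyz":[0, 0, -0.06]}, {"xyz":[0, 0, -0.11]}, {"xyz":[0, 0, -0.15]}, {"xyz":[0, 0, -0.17]}, {"xyz":[0, 0, -0.17]}]' > rows.txt && python3 nudge.py rows.txt
python3 - <<'E'
from h import *;from workcell import env
import pickle
s=env.get_state();c=env.read_camera("wrist");cv2.imwrite("pics/w2.png",c["image"][:,:,::-1]);pickle.dump((s,c),open("w2.pkl","wb"))
w,x,y,z=s["orientation"];C=Ro.from_quat([x,y,z,w])
print(proj(c,s["tcp_pos"]+C.apply([[0,0,.003],[0,0,-.004],[0,0,.022]])))
print(rel(s,[.549,.2727,.25],down(191)))
E
```

```text
clock: 4.45
tcp_pos: [0.4078, -0.3099, 0.2015]
orientation: [0.002, -0.091, 0.996, -0.002]
wrist_force: [0.3, -0.7, -1.2]
finger_gap: 0.0424
grip_force: 61.0
[[279.18025325 277.91585876]
 [279.0811029  285.79632954]
 [279.40749478 259.8751065 ]]
[-0.245, 0.547, -0.0501, -0.0042, 0.0027, -0.0089]
```

View pics/w2.png

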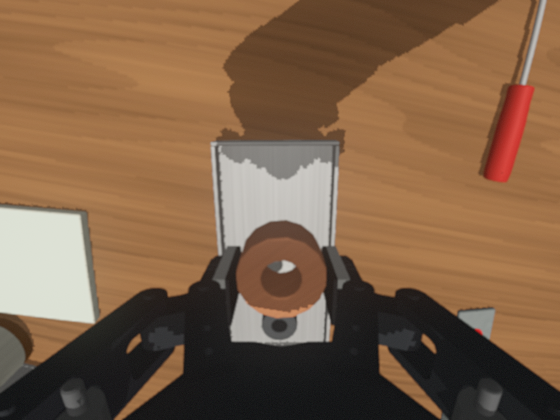

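The ring is gripped. Its top face spans u 236–327 and v 237–318, with the bore at about (282,277), and the silver end seems undisturbed. Next I'll find the ring centre in the tool frame.

Run:
```python
from h import *;import pickle
from scipy.optimize import least_squares
s,c=pickle.load(open("w2.pkl","rb"));im=c["image"].astype(int)
print("col281",[(v,im[v,281].tolist()) for v in range(214,326,3)])
print("row277",[(u,im[277,u].tolist()) for u in list(range(230,310,4))+list(range(318,332,2))])
w,x,y,z=s["orientation"];C=Ro.from_quat([x,y,z,w]);a=np.linspace(0,2*np.pi,90)
def circ(p,r,z): return proj(c,s["tcp_pos"]+C.apply(np.c_[p[0]+r*np.cos(a),p[1]+r*np.sin(a),0*a+z]))
for h in(-.004,-.001,.002):
  for p in((0,0),(.002,0)):
    for r,dz in((.022,0),(.0095,0),(.022,.026)):
      P=circ(p,r,h+dz);print(h,p,r,dz,P.min(0).round(1),P.max(0).round(1))
```

```text
col281 [(214, [195, 192, 187]), (217, [196, 193, 188]), (220, [151, 141, 134]), (223, [96, 70, 57]), (226, [96, 70, 57]), (229, [97, 71, 58]), (232, [97, 70, 56]), (235, [96, 69, 55]), (238, [134, 90, 67]), (241, [137, 93, 68]), (244, [131, 89, 65]), (247, [129, 87, 65]), (250, [129, 87, 64]), (253, [131, 88, 64]), (256, [128, 85, 62]), (259, [128, 89, 68]), (262, [118, 114, 108]), (265, [108, 105, 101]), (268, [151, 149, 143]), (271, [192, 189, 183]), (274, [93, 64, 49]), (277, [91, 61, 44]), (280, [92, 61, 44]), (283, [93, 61, 45]), (286, [94, 63, 45]), (289, [92, 61, 44]), (292, [92, 61, 44]), (295, [95, 63, 45]), (298, [139, 91, 66]), (301, [129, 84, 59]), (304, [128, 84, 60]), (307, [129, 83, 59]), (310, [152, 101, 70]), (313, [200, 139, 97]), (316, [190, 132, 95]), (319, [74, 72, 70]), (322, [45, 42, 42]), (325, [45, 42, 41])]
row277 [(230, [40, 34, 31]), (234, [38, 32, 27]), (238, [124, 80, 56]), (242, [125, 83, 59]), (246, [127, 82, 58]), (250, [127, 83, 59]), (254, [127, 83, 58]), (258, [128, 84, 60]), (262, [90, 60, 44]), (266, [90, 59, 43]), (270, [92, 61, 45]), (274, [93,
[... 591 characters left out ...]
0. ]
-0.004 (0.002, 0) 0.022 0.026 [238.4 217.5] [320.4 292.2]
-0.001 (0, 0) 0.022 0 [231.7 238.2] [326.6 322. ]
-0.001 (0, 0) 0.0095 0 [258.6 263.8] [299.6 300. ]
-0.001 (0, 0) 0.022 0.026 [239.3 219.3] [319.6 292.4]
-0.001 (0.002, 0) 0.022 0 [231.4 234. ] [326.8 318.6]
-0.001 (0.002, 0) 0.0095 0 [258.5 259.8] [299.7 296.3]
-0.001 (0.002, 0) 0.022 0.026 [239.1 215.7] [319.7 289.3]
0.002 (0, 0) 0.022 0 [232.7 235.7] [325.7 318.1]
0.002 (0, 0) 0.0095 0 [259.1 260.8] [299.3 296.4]
0.002 (0, 0) 0.022 0.026 [240.  217.5] [318.9 289.5]
0.002 (0.002, 0) 0.022 0 [232.5 231.5] [325.9 314.7]
0.002 (0.002, 0) 0.0095 0 [259.  256.9] [299.3 292.8]
0.002 (0.002, 0) 0.022 0.026 [239.9 214. ] [319.1 286.5]
```

```bash
echo '[{"xyz":[-0.01, 0.02, -0.02]}, {"xyz":[-0.025, 0.06, -0.04]}, {"xyz":[-0.05, 0.105, -0.05]}, {"xyz":[-0.075, 0.15, -0.05]}, {"xyz":[-0.1, 0.195, -0.05]}, {"xyz":[-0.125, 0.24, -0.05]}, {"xyz":[-0.155, 0.285, -0.05]}, {"xyz":[-0.185, 0.33, -0.05]}]' > rows.txt && python3 nudge.py rows.txt
echo '[{"xyz":[-0.03, 0.045, 0]}, {"xyz":[-0.06, 0.09, 0]}, {"xyz":[-0.08, 0.13, 0]}, {"xyz":[-0.1, 0.165, 0]}, {"xyz":[-0.115, 0.195, 0]}, {"xyz":[-0.12, 0.21, 0]}, {"xyz":[-0.12, 0.217, 0]}, {"xyz":[-0.12, 0.217, 0]}]' > rows.txt && python3 nudge.py rows.txt
python3 - <<'E'
from h import *;from workcell import env
import pickle
o={n:env.read_camera(n) for n in("wrist","scene","top")};o["s"]=env.get_state();pickle.dump(o,open("c3.pkl","wb"))
A=cv2.resize(o["scene"]["image"][120:220,270:400],None,fx=4,fy=4,interpolation=cv2.INTER_CUBIC)
B=o["wrist"]["image"][:400,140:420]
a=np.zeros((400,800,3),np.uint8);a[:400,:520]=A;a[:,520:]=B;cv2.imwrite("pics/w3.png",a[:,:,::-1])
s=o["s"];w,x,y,z=s["orientation"];C=Ro.from_quat([x,y,z,w])
print(C.as_matrix())
for p in([.549,.2727,.112],[.549,.2727,.04]): print(proj(o["wrist"],p),proj(o["scene"],p),proj(o["top"],p))
E
```

```text
clock: 5.5
tcp_pos: [0.5284, 0.051, 0.2476]
orientation: [-0.001, -0.091, 0.996, 0.0]
wrist_force: [1.0, -0.1, -0.4]
finger_gap: 0.0427
grip_force: 61.0
clock: 6.5
tcp_pos: [0.6066, 0.284, 0.2489]
orientation: [-0.0, -0.091, 0.996, -0.0]
wrist_force: [-0.1, 0.6, -0.4]
finger_gap: 0.0422
grip_force: 61.0
[[-9.83484428e-01 -1.80992646e-01  2.04741818e-04]
 [-1.80992701e-01  9.83484396e-01 -2.91096247e-04]
 [-1.48674103e-04 -3.23345401e-04 -9.99999937e-01]]
[[279.36714528 137.52584157]] [[335.23183522 157.55195179]] [[177.1531213  220.00952753]]
[[279.78579423 134.36750501]] [[332.84708518 182.63545331]] [[181.96096574 221.43997941]]
```

View pics/w3.png

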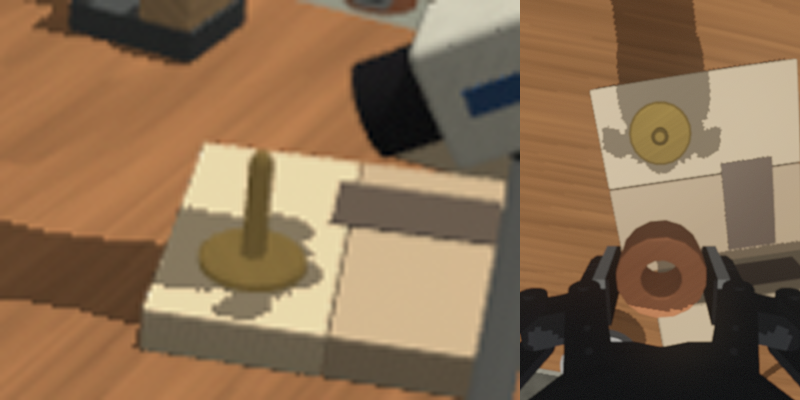

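Combined crop: left is the scene camera, with the stem tip at about (335,158) full-frame. Right is the wrist camera, with the stem tip at full-frame (280,136) and foot centre (280,133). Both lie within about 1.5 px of prediction. Next I'll refine with subpixel fits.

Run:
```python
from h import *;import pickle
o=pickle.load(open("c3.pkl","rb"));s=o["s"];c=o["wrist"];im=c["image"]
print(-c["R"].T@c["t"])
hsv=cv2.cvtColor(im,cv2.COLOR_RGB2HSV);m=((hsv[...,1]>110)&(hsv[...,0]>20)&(hsv[...,0]<32)).astype(np.uint8)
k=np.zeros_like(m);k[95:170,240:325]=1;m*=k
cs,_=cv2.findContours(m,0,cv2.CHAIN_APPROX_NONE);q=max(cs,key=cv2.contourArea);e=cv2.fitEllipse(q);print("foot",e,cv2.boundingRect(q),onz(c,e[0],.04))
g=cv2.cvtColor(im,cv2.COLOR_RGB2GRAY);sub=cv2.GaussianBlur(g,(0,0),.7)[122:150,266:296];print(np.array2string(sub[::1,::2]))
S=o["scene"];h=cv2.cvtColor(S["image"],cv2.COLOR_RGB2HSV)
for v in (160,163,166,170,174): print(v,S["image"][v,326:346].sum(1).tolist())
p=np.array([.549,.2727,0]);print([proj(S,p+[0,0,zz]).round(1).tolist() for zz in(.105,.09,.07)])
```

```text
[0.53673342 0.27212764 0.36919372]
foot ((279.72271728515625, 132.14015197753906), (56.646759033203125, 58.24077606201172), 173.28302001953125) (251, 102, 58, 61) [0.54665997 0.27220031 0.04      ]
[[131 131 132 133 132 131 131 132 132 132 130 129 129 129 129]
 [131 131 133 133 131 131 132 132 132 131 130 129 129 129 129]
 [131 132 132 131 131 132 132 132 131 130 129 130 129 128 129]
 [131 132 131 131 132 132 130 128 129 129 129 129 128 129 129]
 [132 131 130 131 132 127 120 117 120 126 129 129 129 129 129]
 [131 130 130 131 129 116 104  99 105 119 127 129 129 129 128]
 [130 130 131 131 123 102  90  88  91 106 123 129 129 128 128]
 [130 131 131 129 112  92  87  88  87  94 116 129 128 127 128]
 [130 131 131 123 101  88  90  91  89  88 106 126 128 128 128]
 [130 131 129 115  92  90  97  99  93  87  97 122 128 128 128]
 [130 130 127 106  89  97 109 112 102  89  92 118 128 129 128]
 [130 129 123  98  89 107 121 123 113  94  89 115 129 129 128]
 [129 129 120  93  92 115 127 128 121 100  88 110 128 128 128]
 [129 127 117  90  96 120 128 129 125 104  87 105 126 128 128]
 [128 127 115  90  9
[... 742 characters left out ...]
126 126 126 126 127 128 129 127 124 124 124 124 124 125]
 [127 126 125 126 126 127 128 127 125 124 124 124 125 125 125]]
160 [622, 622, 622, 622, 622, 593, 416, 230, 243, 256, 257, 272, 444, 622, 621, 622, 621, 622, 622, 622]
163 [622, 622, 622, 622, 622, 580, 297, 219, 222, 223, 223, 275, 467, 622, 623, 622, 622, 622, 620, 622]
166 [622, 622, 623, 624, 622, 573, 212, 221, 227, 225, 221, 327, 553, 621, 622, 622, 622, 622, 623, 622]
170 [622, 622, 622, 622, 595, 413, 215, 223, 224, 223, 240, 407, 622, 622, 622, 621, 622, 624, 623, 622]
174 [350, 366, 438, 438, 417, 299, 221, 221, 223, 219, 241, 325, 348, 347, 373, 445, 445, 447, 503, 622]
[[[335.0, 160.1]], [[334.5, 165.4]], [[333.8, 172.4]]]
```

Run:
```python
from h import *;import pickle
o=pickle.load(open("c3.pkl","rb"));s=o["s"];print(s["tcp_pos"],rel(s,[.548,.272,.15],down(191)))
```

```text
[0.60708704 0.28339756 0.24957496] [0.0602, -0.0005, 0.0996, -0.0003, 0.0001, -0.01]
```

```bash
echo '[{"xyz":[0.03, 0, 0]}, {"xyz":[0.06, -0.0005, 0.03]}, {"xyz":[0.06, -0.0005, 0.065]}, {"xyz":[0.06, -0.0005, 0.09]}, {"xyz":[0.06, -0.0005, 0.0995]}, {"xyz":[0.06, -0.0005, 0.0995]}]' > rows.txt && python3 nudge.py rows.txt
python3 - <<'E'
from h import *;from workcell import env
import pickle
o={n:env.read_camera(n) for n in("wrist","scene")};o["s"]=env.get_state();pickle.dump(o,open("c4.pkl","wb"))
A=cv2.resize(o["scene"]["image"][100:200,270:400],None,fx=4,fy=4,interpolation=cv2.INTER_CUBIC)
B=o["wrist"]["image"][:400,140:420]
a=np.zeros((400,800,3),np.uint8);a[:400,:520]=A;a[:,520:]=B;cv2.imwrite("pics/w4.png",a[:,:,::-1])
s=o["s"];print(s["tcp_pos"],s["wrist_force"],rel(s,[.548,.272,.15],down(191)))
E
```

```text
clock: 7.4
tcp_pos: [0.5482, 0.2725, 0.1498]
orientation: [-0.0, -0.091, 0.996, -0.0]
wrist_force: [0.1, 0.8, -0.8]
finger_gap: 0.0422
grip_force: 61.0
[0.54907087 0.27301136 0.15102449] [ 0.38370006  0.17061604 -0.46887895] [0.0012, -0.0008, 0.001, 0.0001, 0.0019, -0.0092]
```

View pics/w4.png

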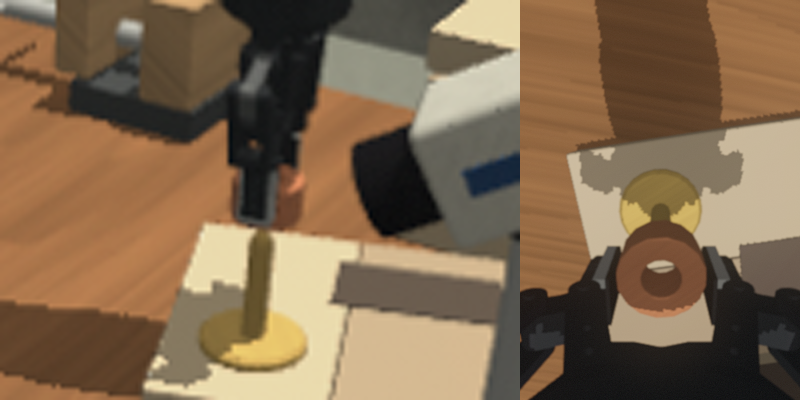

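Scene crop: the ring hangs just above the tip, with its right edge near crop u 307 (full 346.7). The ring looks slightly right of the stem line, so I'll quantify the offset against the projection.

Run:
```python
from h import *;import pickle
o=pickle.load(open("c4.pkl","rb"));s=o["s"];S=o["scene"];W=o["wrist"]
w,x,y,z=s["orientation"];C=Ro.from_quat([x,y,z,w]);a=np.linspace(0,2*np.pi,180)
def ring(c,p,zz,r=.022): return proj(c,np.c_[p[0]+r*np.cos(a),p[1]+r*np.sin(a),0*a+zz])
p=s["tcp_pos"];zt,zb=p[2]-.001,p[2]-.027
P=ring(S,p,zt);Q=ring(S,p,zb);print("pred top",P.min(0),P.max(0),"bot",Q.min(0),Q.max(0))
im=S["image"].astype(int)
for v in range(139,160,2): print(v,[tuple(t) for t in im[v,341:350].tolist()])
print("col343",[(v,im[v,343].tolist()) for v in range(136,162)])
# stem predictions vs observed
for v in(164,170,176): print(v,im[v,328:342].sum(1).tolist())
print([proj(S,[.548,.272,zz]).round(1).tolist() for zz in(.112,.1,.08,.06)])
print("wrist tip visible; foot pred",proj(W,[.548,.272,.04]), proj(W,[.548,.272,.06]))
h=cv2.cvtColor(W["image"],cv2.COLOR_RGB2HSV);m=(h[...,1]>105)&(h[...,0]>19)&(h[...,0]<32)
for v in(185,195,205,212):
    u=np.nonzero(m[v,230:330])[0]+230;print(v,u.min(),u.max(),(u.min()+u.max())/2)
Q=ring(W,[.548,.272],.04,.035);print(Q.min(0),Q.max(0))
```

```text
pred top [327.49385951 139.52957457] [345.80913113 147.61192671] bot [326.70878468 149.05676339] [344.7735405  157.36510853]
139 [(19, 20, 20), (20, 20, 20), (25, 25, 25), (94, 71, 53), (153, 110, 74), (163, 112, 71), (162, 112, 72), (163, 112, 72), (165, 114, 73)]
141 [(92, 59, 41), (67, 46, 33), (43, 38, 35), (103, 78, 58), (160, 113, 73), (165, 114, 72), (167, 114, 73), (169, 115, 73), (171, 117, 75)]
143 [(122, 77, 53), (125, 79, 54), (124, 80, 55), (157, 101, 69), (197, 129, 86), (172, 119, 76), (173, 119, 75), (174, 120, 76), (175, 121, 77)]
145 [(119, 75, 51), (124, 78, 53), (166, 104, 71), (224, 143, 98), (214, 136, 92), (180, 120, 78), (177, 122, 78), (180, 124, 80), (183, 125, 80)]
147 [(141, 88, 60), (182, 113, 78), (191, 121, 82), (160, 100, 68), (146, 95, 64), (164, 110, 71), (185, 127, 81), (185, 126, 80), (183, 126, 79)]
149 [(108, 68, 47), (106, 66, 46), (104, 67, 46), (108, 69, 47), (129, 85, 55), (171, 116, 74), (183, 125, 79), (179, 123, 78), (175, 121, 76)]
151 [(104, 66, 45), (103, 66, 45), (107, 68, 45), (106, 67, 44), (135, 90, 58), (180, 123, 78), (176, 120, 7
[... 1032 characters left out ...]
 (154, [104, 66, 45]), (155, [111, 71, 48]), (156, [130, 87, 57]), (157, [156, 107, 68]), (158, [211, 178, 134]), (159, [231, 213, 167]), (160, [234, 219, 174]), (161, [234, 218, 173])]
164 [627, 626, 625, 578, 243, 222, 224, 225, 221, 286, 485, 625, 625, 627]
170 [625, 627, 598, 414, 218, 222, 226, 224, 237, 410, 625, 624, 627, 626]
176 [349, 348, 320, 215, 223, 224, 224, 223, 323, 554, 626, 627, 625, 627]
[[[334.7, 157.6]], [[334.3, 161.9]], [[333.7, 168.9]], [[333.0, 175.9]]]
wrist tip visible; foot pred [[279.49219094 211.48114947]] [[279.34322532 219.20542335]]
185 249 313 281.0
195 243 317 280.0
205 240 320 280.0
212 240 320 280.0
[237.14765828 169.29585183] [321.85616852 250.3528433 ]
```

```bash
echo '[{"xyz":[0, 0, 0.008]}, {"xyz":[0, 0, 0.016]}, {"xyz":[0, 0, 0.024]}, {"xyz":[0, 0, 0.032]}, {"xyz":[0, 0, 0.04]}, {"xyz":[0, 0, 0.04]}]' > rows.txt && python3 nudge.py rows.txt; python3 -c "
from workcell import env
s=env.get_state();print(s['tcp_pos'],s['wrist_force'],s['ft_torque'])"
```

```text
clock: 8.25
tcp_pos: [0.5476, 0.2728, 0.1087]
orientation: [-0.001, -0.091, 0.996, -0.0]
wrist_force: [-1.0, -0.2, -1.2]
finger_gap: 0.0424
grip_force: 61.0
[0.54758673 0.27281054 0.10871247] [-1.00635063 -0.21388309 -1.16261619] [-0.01652309 -0.02725581 -0.03080398]
```

```bash
echo '[{"xyz":[0, 0, 0.01]}, {"xyz":[0, 0, 0.02]}, {"xyz":[0, 0, 0.028]}, {"xyz":[0, 0, 0.034]}, {"xyz":[0, 0, 0.037]}, {"xyz":[0, 0, 0.037]}, {"xyz":[0, 0, 0.037]}]' > rows.txt && python3 nudge.py rows.txt
python3 - <<'E'
from h import *;from workcell import env
s=env.get_state();print(s['tcp_pos'],s['wrist_force'])
o={n:env.read_camera(n) for n in("wrist","scene")}
A=cv2.resize(o["scene"]["image"][100:200,270:400],None,fx=4,fy=4,interpolation=cv2.INTER_CUBIC)
B=o["wrist"]["image"][:400,140:420]
a=np.zeros((400,800,3),np.uint8);a[:400,:520]=A;a[:,520:]=B;cv2.imwrite("pics/w5.png",a[:,:,::-1])
E
```

```text
clock: 9.12
tcp_pos: [0.5485, 0.2731, 0.0731]
orientation: [0.0, -0.091, 0.996, 0.0]
wrist_force: [-0.2, 0.3, -0.2]
finger_gap: 0.0422
grip_force: 61.0
[0.54846296 0.27311214 0.07307737] [-0.1885691   0.33722257 -0.21813898]
```

View pics/w5.png

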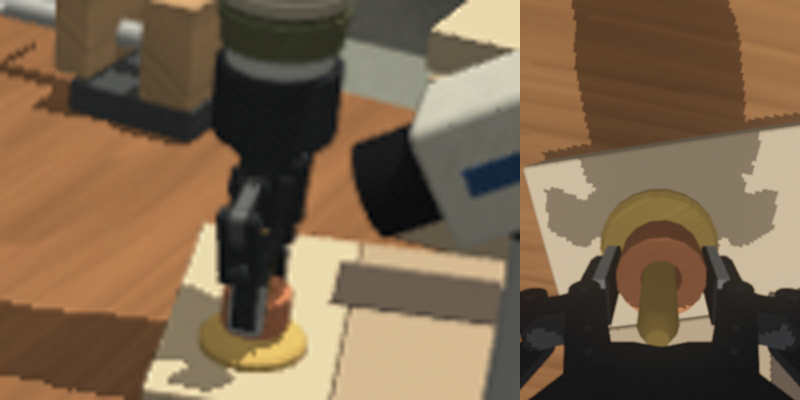

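The collar is threaded on the stem just above the foot; in the wrist crop the stem passes through the bore at about (660,290). Next I'll lower 4 mm, release and check.

```bash
echo '[{"xyz":[0, 0, 0.002]}, {"xyz":[0, 0, 0.004]}, {"xyz":[0, 0, 0.004]}]' > rows.txt && python3 nudge.py rows.txt
echo '[{"xyz":[0, 0, 0.004]}, {"xyz":[0, 0, 0.002]}, {}, {}, {}, {}]' > rows.txt && python3 nudge.py rows.txt 0.064
python3 - <<'E'
from h import *;from workcell import env;import pickle
s=env.get_state();print(s['tcp_pos'],s['wrist_force'])
o={n:env.read_camera(n) for n in("wrist","scene")};o["s"]=s;pickle.dump(o,open("c6.pkl","wb"))
A=cv2.resize(o["scene"]["image"][100:200,270:400],None,fx=4,fy=4,interpolation=cv2.INTER_CUBIC)
B=o["wrist"]["image"][:400,140:420]
a=np.zeros((400,800,3),np.uint8);a[:400,:520]=A;a[:,520:]=B;cv2.imwrite("pics/w6.png",a[:,:,::-1])
E
```

```text
clock: 9.6
tcp_pos: [0.548, 0.273, 0.0685]
orientation: [-0.0, -0.091, 0.996, -0.0]
wrist_force: [0.1, -0.2, -0.5]
finger_gap: 0.0422
grip_force: 61.0
clock: 10.35
tcp_pos: [0.5482, 0.273, 0.0688]
orientation: [0.0, -0.091, 0.996, -0.0]
wrist_force: [0.5, -0.3, -0.1]
finger_gap: 0.0641
grip_force: 0.0
[0.54821532 0.27302004 0.06875903] [ 0.49021005 -0.31923539 -0.11487866]
```

View pics/w6.png

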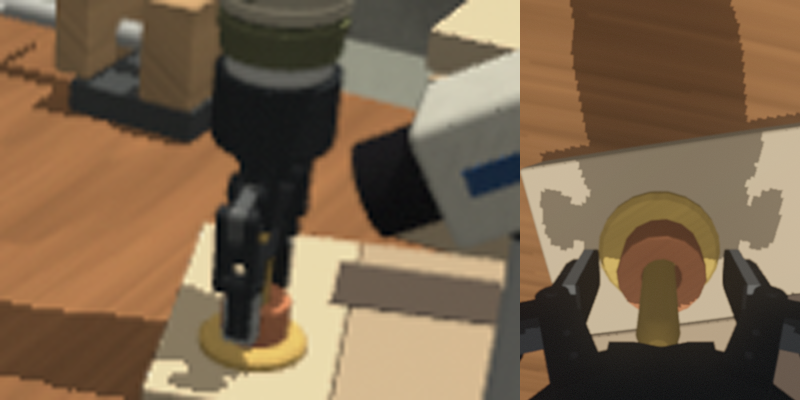

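The collar sits flat on the foot and the fingers are clear on both sides. Next I'll rise and grip the bare stem.

```bash
echo '[{"xyz":[0, 0, -0.01]}, {"xyz":[0, 0, -0.02]}, {"xyz":[0, 0, -0.029]}, {"xyz":[0, 0, -0.029]}]' > rows.txt && python3 nudge.py rows.txt
echo '[{}, {}, {}, {}, {}, {}, {}, {}]' > rows.txt && python3 nudge.py rows.txt 0.008 100
echo '[{}, {}]' > rows.txt && python3 nudge.py rows.txt
```

```text
clock: 10.95
tcp_pos: [0.5491, 0.2733, 0.0992]
orientation: [0.001, -0.091, 0.996, 0.0]
wrist_force: [1.3, 0.8, -0.3]
finger_gap: 0.0638
grip_force: 0.0
clock: 11.95
tcp_pos: [0.548, 0.2731, 0.0974]
orientation: [-0.0, -0.092, 0.996, 0.0]
wrist_force: [0.1, 0.4, -3.1]
finger_gap: 0.0132
grip_force: 97.5
clock: 12.2
tcp_pos: [0.5481, 0.2731, 0.0977]
orientation: [-0.0, -0.091, 0.996, -0.0]
wrist_force: [0.2, -0.1, -2.8]
finger_gap: 0.0135
grip_force: 97.5
```

```bash
echo '[{"xyz":[0, 0, -0.008]}, {"xyz":[0, 0, -0.025]}, {"xyz":[0, 0, -0.05]}, {"xyz":[0, 0, -0.08]}, {"xyz":[0, 0, -0.11]}, {"xyz":[0, 0, -0.135]}, {"xyz":[0, 0, -0.15]}, {"xyz":[0, 0, -0.15]}]' > rows.txt && python3 nudge.py rows.txt
python3 - <<'E'
from h import *;from workcell import env;import pickle
F=np.array([.560,-.0165,.2]);R=down(194,-30);z=R.as_matrix()[:,2];T=F-z*.045
s=env.get_state();print(s["tcp_pos"],s["wrist_force"],z,T,rel(s,T,R), "upright over", rel(s,[.52,-.01,.26],down(194)))
E
```

```text
clock: 13.2
tcp_pos: [0.5489, 0.2733, 0.2496]
orientation: [0.002, -0.092, 0.996, 0.0]
wrist_force: [-0.0, -1.2, -3.4]
finger_gap: 0.0136
grip_force: 97.6
[0.54894582 0.27332242 0.24959094] [-0.01465811 -1.20697759 -3.39328046] [ 0.48514786  0.12096095 -0.8660254 ] [ 0.53816835 -0.02194324  0.23897114] [0.0644, -0.2884, 0.0103, -0.0157, -0.5202, -0.0597] upright over [0.0801, -0.2733, -0.0108, 0.0003, 0.0032, -0.0611]
```

```bash
echo '[{"xyz":[0.005, -0.015, -0.005]}, {"xyz":[0.012, -0.04, -0.01], "turn_vec":[0, 0, -0.01]}, {"xyz":[0.02, -0.07, -0.01], "turn_vec":[0, -0.02, -0.02]}, {"xyz":[0.028, -0.1, -0.01], "turn_vec":[0, -0.05, -0.03]}, {"xyz":[0.036, -0.13, -0.01], "turn_vec":[-0.003, -0.1, -0.04]}, {"xyz":[0.044, -0.16, -0.01], "turn_vec":[-0.005, -0.15, -0.05]}, {"xyz":[0.05, -0.185, -0.01], "turn_vec":[-0.007, -0.2, -0.06]}, {"xyz":[0.055, -0.205, -0.01], "turn_vec":[-0.007, -0.24, -0.06]}]' > rows.txt && python3 nudge.py rows.txt
python3 - <<'E'
from h import *;from workcell import env
F=np.array([.560,-.0165,.2]);R=down(194,-30);z=R.as_matrix()[:,2];T=F-z*.045
s=env.get_state();print(s["tcp_pos"],s["wrist_force"],s["joint_pos"],rel(s,T,R))
E
```

```text
clock: 14.2
tcp_pos: [0.5297, 0.0595, 0.2565]
orientation: [0.118, -0.12, 0.986, 0.014]
wrist_force: [-0.3, 0.6, -2.8]
finger_gap: 0.0135
grip_force: 97.8
[0.52970149 0.05954421 0.25647186] [-0.28659725  0.64015826 -2.77534595] [-0.07788296  0.049212   -0.29879646  0.99577053  0.07403143 -0.31152624] [0.0151, -0.0811, 0.0144, -0.0012, -0.285, -0.002]
```

```bash
echo '[{"xyz":[0.003, -0.018, 0.003], "turn_vec":[0, -0.05, 0]}, {"xyz":[0.006, -0.036, 0.006], "turn_vec":[0, -0.1, 0]}, {"xyz":[0.009, -0.052, 0.009], "turn_vec":[0, -0.15, 0]}, {"xyz":[0.012, -0.066, 0.012], "turn_vec":[0, -0.2, 0]}, {"xyz":[0.014, -0.076, 0.014], "turn_vec":[0, -0.245, 0]}, {"xyz":[0.015, -0.081, 0.0144], "turn_vec":[0, -0.275, 0]}, {"xyz":[0.015, -0.081, 0.0144], "turn_vec":[0, -0.285, 0]}, {"xyz":[0.015, -0.081, 0.0144], "turn_vec":[0, -0.285, 0]}]' > rows.txt && python3 nudge.py rows.txt
echo '[{}, {}]' > rows.txt && python3 nudge.py rows.txt
python3 - <<'E'
from h import *;from workcell import env;import pickle
F=np.array([.560,-.0165,.2]);R=down(194,-30);z=R.as_matrix()[:,2];T=F-z*.045
s=env.get_state();print(s["tcp_pos"],s["wrist_force"],rel(s,T,R))
o={n:env.read_camera(n) for n in("wrist","scene","top")};o["s"]=s;pickle.dump(o,open("c7.pkl","wb"))
A=cv2.resize(o["scene"]["image"][110:290,210:410],None,fx=2.5,fy=2.5,interpolation=cv2.INTER_CUBIC)
B=o["wrist"]["image"][:420,140:420];a=np.zeros((450,780,3),np.uint8);a[:,:500]=A;a[:420,500:]=B
for col,zz,r in(((0,255,0),.013-.0215,.035),((255,0,255),.013,.022),((0,255,255),-.013,.022)):pass
cv2.imwrite("pics/w7.png",a[:,:,::-1])
for n in("scene","wrist","top"): print(n,"focus",proj(o[n],F),"tip",proj(o[n],F-z*.059),"foot",proj(o[n],F+z*.021))
E
```

```text
clock: 15.2
tcp_pos: [0.5399, -0.0197, 0.2401]
orientation: [0.257, -0.117, 0.959, 0.031]
wrist_force: [-0.3, 0.4, -3.0]
finger_gap: 0.0136
grip_force: 97.8
clock: 15.45
tcp_pos: [0.5405, -0.0196, 0.2405]
orientation: [0.258, -0.118, 0.959, 0.031]
wrist_force: [0.4, -0.8, -3.8]
finger_gap: 0.0135
grip_force: 97.8
[ 0.54046862 -0.01956398  0.24046301] [ 0.40108965 -0.77359876 -3.77728085] [0.0032, -0.0018, -0.0001, -0.0005, 0.0015, 0.0]
scene focus [[273.97607641 177.22073345]] tip [[258.88325066 150.14576353]] foot [[279.16614576 186.53517931]]
wrist focus [[276.76577178 238.47378798]] tip [[274.63860337 292.78263578]] foot [[277.23301737 226.5833427 ]]
top focus [[290.47607061 215.93189657]] tip [[294.03156679 227.0480651 ]] foot [[289.27988872 212.1937981 ]]
```

View pics/w7.png

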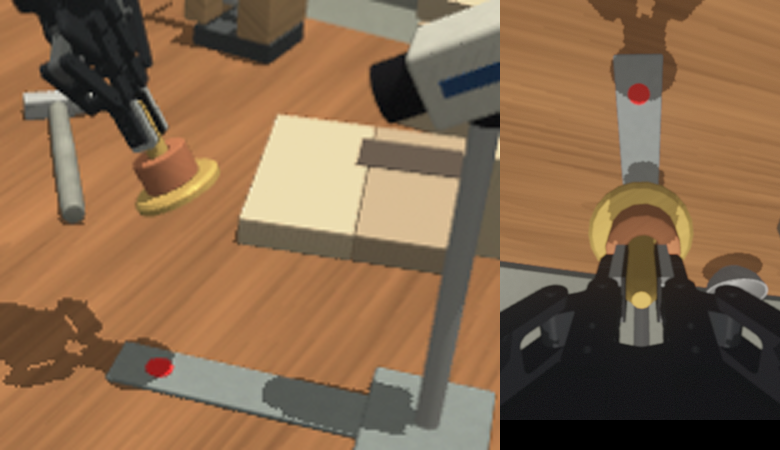

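The candlestick hangs over the dot, leaning away from the camera, with the collar seated on the foot. The collar middle is near scene (276,177), 2 px from the prediction (274,177). A small trim of about 3 mm, then I settle.

```bash
echo '[{"xyz":[0.0015, -0.001, 0]}, {"xyz":[0.003, -0.002, 0]}, {"xyz":[0.003, -0.002, 0]}, {"xyz":[0.003, -0.002, 0]}, {"xyz":[0.003, -0.002, 0]}, {"xyz":[0.003, -0.002, 0]}]' > rows.txt && python3 nudge.py rows.txt
python3 - <<'E'
from h import *;from workcell import env
F=np.array([.560,-.0165,.2]);R=down(194,-30);z=R.as_matrix()[:,2];T=F-z*.045
s=env.get_state();c=env.read_camera("scene");W=env.read_camera("wrist")
print(s["tcp_pos"],rel(s,T,R),abs(s["qvel"]).max(),s["grip_force"])
m,ct,n,ex=blob(c,lambda r,g,b:(r>90)&(r-g>.3*r)&(g-b>0)&(b>.38*r),(260,162,295,192));print("copper",n,ct,ex)
m,d,n,ex=blob(W,lambda r,g,b:(r>120)&(g<60)&(b<60),(230,60,330,130));print("dot wrist",d,n,"pred",proj(W,[.56,-.0165,.006]))
print(env.hand_in() if n>20 and np.hypot(ct[0]-274,ct[1]-177.2)<5 else "check")
E
```

```text
clock: 16.35
tcp_pos: [0.5382, -0.0224, 0.2387]
orientation: [0.258, -0.117, 0.959, 0.031]
wrist_force: [-0.5, -0.5, -2.8]
finger_gap: 0.0135
grip_force: 97.8
[ 0.53817081 -0.02241907  0.23874611] [-0.0002, 0.0005, -0.0001, -0.0007, 0.0015, -0.0006] 0.002343670249231942 97.83258870360442
copper 616 (np.float64(277.81493506493507), np.float64(175.4383116883117)) (np.int64(260), np.int64(294), np.int64(162), np.int64(191))
dot wrist (np.float64(280.28145695364236), np.float64(96.05298013245033)) 302 pred [[280.83931924  97.90386276]]
the job is handed in; nothing more can be done
None
```

The job is handed in with the collar on the candlestick's foot and the candlestick gripped at about 98 N, held still over the red dot and leaning 30° away from the camera. By the arm's reading it was within about 1 mm of target; the verdict was not shown.

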